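# Stack two slide cases on a tilted loading stand

## Task

Load the tilted loading stand with the two grey slide cases: first lay the larger (deeper) case on the sloping floor, then lay the slimmer one on top of it. Each case ends lid up, flat on what is under it, centred across the stand, with its hinge end squarely against the backstop and its clasp end facing up the slope; tilt each case to the slope and set it down before letting go, do not drop it. Leave the timer, the bottle and the petri dish where they are.

Things in the scene. Friction and masses are not known exactly. Their poses are not given: they have to be found in the camera images.
- cradle: fixed aluminium floor tilted 30 degrees (140 mm up the slope, 104 wide) with a backstop (104 wide, 98 high) square to it at its low end; no side walls. Origin: on the floor, in its corner with the backstop, half-way across. x: up the slope, away from the backstop; y: across, along the backstop; z: out of the floor, 30 degrees from vertical. Floor is z = 0, backstop face x = 0
- stand: the whole aluminium loading stand that carries the sloping floor, fixed to the bench; origin on the bench. Its foot plate, 180 x 110 mm and 9 mm high, reaches 38 mm out behind the backstop's foot; the sloping floor is 34 mm above the bench at its low edge and 104 mm at its high edge. z is up, x points level towards the high edge
- deep_case_center (a point): centre (half-way up) of the larger slide case, a closed rigid grey box with a blank pale label on the clasp half of the lid: 112 mm long (x) x 58 mm wide (y) x 50 mm high (z), 0.18 to 0.36 kg, lid fixed shut. z points up through the lid; +x points to the end with the small steel clasp (stands out 3 mm), -x to the flat hinge end. It stands on the bench, lid up, clasp end away from the robot
- slim_case_center (a point): centre (half-way up) of the smaller slide case, same look: 96 mm long (x) x 58 mm wide (y) x 36 mm high (z), 0.13 to 0.25 kg, lid fixed shut. z points up through the lid; +x points to the clasp end, -x to the flat hinge end. It stands on the bench, lid up, clasp end away from the robot. The two cases may stand in either order
- timer_center (a point): centre of the grey countdown timer lying on its back, 70 x 64 x 19 mm; bystander
- buffer_bottle_center (a point): centre of the upright bottle with a blue cap, diameter 56 mm, 106 mm high; bystander
- dish_center (a point): centre of the round petri dish lying on the bench, diameter 60 mm, 14 mm high; bystander
- deep_case_clasp (a point): middle of the clasp end face of the larger case, 56 mm from its centre along its +x
- slim_case_clasp (a point): middle of the clasp end face of the smaller case, 48 mm from its centre along its +x
Things that resemble listed ones, but are neither listed nor needed, are in the scene too. What is shaped like the part that bears slim_case_center but purple is not meant.

How it is judged (in metres and radians):
On the way, in this order (a step that is already met when the one before it is completed fails the run):
1. the larger case lies flat on the sloping floor near the backstop, still held (contact force between the fingers and deep_case above 0.5 N and angle between the z axis of deep_case_center and the z axis of cradle, either way round below 0.14 rad and z of deep_case_center in the frame of cradle between 0.019 and 0.031 m and x of deep_case_center in the frame of cradle between 0.046 and 0.086 m and y of deep_case_center in the frame of cradle between -0.02 and 0.02 m), for 0.1 s.
2. the slimmer case lies flat on the larger one near the backstop, still held (contact force between the fingers and slim_case above 0.5 N and angle between the z axis of slim_case_center and the z axis of cradle, either way round below 0.14 rad and z of slim_case_center in the frame of cradle between 0.062 and 0.074 m and x of slim_case_center in the frame of cradle between 0.038 and 0.078 m and y of slim_case_center in the frame of cradle between -0.02 and 0.02 m), for 0.1 s.
At the end, for the whole second after the job is handed in: Larger case flat on the sloping floor (within 5 mm and 0.08 rad), slimmer case flat on top of it (likewise), both lid up, hinge end within 6 mm of the backstop and square to it within 0.10 rad, clasp end up the slope, centred across the stand within 15 mm, at rest (angle between the z axis of each of deep_case_center, slim_case_center and the z axis of cradle, either way round below 0.08 rad and angle between the x axis of each of deep_case_center, slim_case_center and the x axis of cradle, either way round below 0.1 rad and angle between each of deep_case_center, slim_case_center's own z axis and vertical below 0.8 rad and z of deep_case_center in the frame of cradle between 0.02 and 0.03 m and x of deep_case_center in the frame of cradle between 0.051 and 0.062 m and y of deep_case_center in the frame of cradle between -0.015 and 0.015 m and linear speed of each of deep_case, slim_case below 0.01 m/s and z of slim_case_center in the frame of cradle between 0.063 and 0.073 m and x of slim_case_center in the frame of cradle between 0.043 and 0.054 m and y of slim_case_center in the frame of cradle between -0.015 and 0.015 m and x of each of deep_case_clasp, slim_case_clasp in the frame of cradle above 0.07 m); the robot touches nothing.
It fails at once if timer moved by more than 20 mm (distance of timer_center from where it was at the start of the episode above 0.02 m).
It fails at once if bottle moved by more than 20 mm (distance of buffer_bottle_center from where it was at the start of the episode above 0.02 m).
It fails at once if petri dish moved by more than 20 mm (distance of dish_center from where it was at the start of the episode above 0.02 m).
It also fails if it takes over 69 s, if anything falls off the work surface, if the arm or the gripper's body presses on something with over 40 N, if the wrist force passes 120 N, or if a joint passes its speed limit or range.

## Robot

A 7-joint arm with a two-finger parallel gripper is mounted at the origin on a cart in front of the work surface, level with it; the furniture and walls round the work are solid. World frame = base frame: x ahead of the robot, y to its left, z up, the work surface at z = 0. Lengths are in mm, angles in rad, forces in N, time in s.
With the tool pointing down it reaches from about 400 to 875 mm from the base axis. Payload 4.4 kg.
Tool frame: the origin (TCP) lies at the very end of the fingers, on their centre line; the grasp point (between the pads) lies 19 mm behind it; z points along the fingers, y is the line along which they close (so a half turn about z gives the same grasp; the last joint's range is limited). The gripper opens to 85 mm and grips with 20 to 120 N. Pads are 22 mm wide; open, the fingers measure 114 mm over their backs; the gripper's body (76 mm by 85 mm) begins 54 mm behind the grasp point. The pads swing forward as they close: fully open they stand 13 mm farther back than shut.
Start: joints at [-1.391, 0.628, 0.038, 1.517, -0.027, 0.996, -0.02], TCP at [158.14, 630.484, 196.613] pointing down, gripper open.
Joint ranges: [-3.06, 3.06], [-0.37, 2.12], [-1.25, 1.32], [0.18, 2.47], [-1.1, 4.24], [0.23, 1.98], [-2.94, 2.94]. Speed limits (rad/s): [2.57, 2.57, 3.14, 3.14, 3.14, 3.14, 3.14].

## Interface

Orientations are given as [roll, pitch, yaw] about the fixed x, y, z axes, in that order (R = Rz(yaw) Ry(pitch) Rx(roll)).
In Python, from cell import read_state, get_image, camera_info, finish_job gives the robot as it stands.
- The arm moves only by the tool play_rows, never from a script. Its argument "deltas" is one flat list of numbers, 7 for each row, row after row: the shift along the tool's x, y, z in mm, then the turn, a rotation vector about the tool's x, y, z in rad, then the opening, from 0 (shut) to 1 (fully open). In form: [dx, dy, dz, ax, ay, az, grip, dx, dy, dz, ax, ay, az, grip, ...]. A call has 1 to 10 rows; each row is the pose to reach, as a shift and turn from the pose commanded when the call began, along the tool's axes at that moment; what a row does not reach only later rows make up. A row lasts 1/8 s, in which the tool goes at most 62.5 mm and 10.7 degrees, less where a joint would pass 70% of its speed; a pose out of reach is approached as far as the arm can. A call with a gripper value outside its range is refused whole. The fingers move at their own pace and stop on an object; the grip force is fixed at half the most. Time passes only in rows, so rows that repeat a pose let the fingers close. It gives the time, the measured TCP pose, the force, the opening and the grip force at its end, in the units of the state.
- read_state(): the state, without advancing time (a new reading comes with each control period).
- get_image(name): name is "side" or "top"; returns the picture (420x560x3 uint8, red, green, blue); there is no depth.
- camera_info(name): a dict with "fx", "fy", "cx", "cy" (pixels), "distortion" ([k1, k2, p1, p2, k3] as OpenCV has them; the pictures are not rectified), "T" (4x4, takes a point from camera to world coordinates). Camera axes: x right, y down, z forward; pixel columns grow to the right and rows downward; lengths in mm; the calibration is good to about 2 mm. A picture is of the moment at which its call begins. camera_info takes no time and is no camera call.
- finish_job(): hands the job in; it is judged then, once.
The state is a dict: "clock": time; "qpos": joint angles; "qd": joint speeds; "tau": joint torques, N m; "eef_pos": TCP position; "tool_rot": TCP orientation; "force": force on the tool from outside, world axes, zero at the start; "torque": the same for the moment, N m; "width": finger opening in mm; "gripper_force": force on a finger pad.
Only numpy, scipy, OpenCV 4.12 (cv2) and the standard library are available. Lean on these libraries where they do the work, as an engineer would, in place of code of your own. Each camera call takes 0.05 s, during which the arm holds its last target. There are 200 camera calls.

## Working session

There is one attempt and no reset: what is moved stays moved. The work goes in short steps, Python scripts to look and compute and a tool call to move; the robot and the scene stay as the last step left them, time stands still between calls to the robot, and variables do not carry over. Pictures are saved under pics/ and viewed, at most 10 in all, crops included, and the job is handed in when it is done.

Besides the shell and the picture viewer there is one more tool, called after "Request:" as name(argument=value, ...) on one line, values as JSON. play_rows: Moves the arm, as the interface text tells. Its arguments: {"type":"object","properties":{"deltas":{"type":"array"}},"required":["deltas"]}

```bash
mkdir -p pics
python3 - <<'E'
from cell import *
import cv2
print(read_state())
for n in("side","top"):
    i=get_image(n);cv2.imwrite(f"pics/{n}0.png",i[:,:,::-1]);c=camera_info(n);print(n,c)
E
```

```text
{'clock': 0.0, 'qpos': array([-1.39082279,  0.62931474,  0.03845486,  1.5183637 , -0.02699841,
        0.99625527, -0.02003982]), 'qd': array([-0.00019444, -0.00098146,  0.0019388 , -0.00189867,  0.00058618,
        0.00112125, -0.00065848]), 'tau': array([-1.59402844e-04, -5.63401330e+01,  1.22625522e+00, -1.93434638e+01,
        1.09899830e-02,  1.08120116e-02, -3.22225937e-06]), 'eef_pos': array([157.96708067, 629.8244933 , 195.7110723 ]), 'tool_rot': array([-3.13977021e+00,  3.10623201e-05,  2.89576984e+00]), 'force': array([ 0.10917868,  0.35623069, -0.46290782]), 'torque': array([ 0.00794261,  0.0031359 , -0.03242505]), 'gripper_force': 0.0, 'width': 85.21601388212751}
side {'fx': 411.8216872066343, 'fy': 411.8216872066343, 'cx': 282.09854193018225, 'cy': 205.01362021928963, 'distortion': array([-0.12792254,  0.        ,  0.        ,  0.        ,  0.        ]), 'T': array([[ 9.62294189e-01, -1.17812915e-01,  2.45173429e-01,
         2.69959021e+02],
       [-2.71954311e-01, -3.98327162e-01,  8.76000185e-01,
        -9.90728070e+02],
       [-5.54489927e-03, -9.09645859e-01, -4.15347644e-01,
         5.42866515e+02],
       [ 0.00000000e+00,  0.00000000e+00,  0.00000000e+00,
         1.00000000e+00]])}
top {'fx': 424.63020583599564, 'fy': 424.63020583599564, 'cx': 275.40324402188133, 'cy': 205.54832469184808, 'distortion': array([0.03306198, 0.        , 0.        , 0.        , 0.        ]), 'T': array([[-2.11528839e-02, -9.87696312e-01,  1.54946928e-01,
         3.51281897e+02],
       [-9.99683474e-01,  1.87840288e-02, -1.67365207e-02,
        -1.62165084e+01],
       [ 1.36200722e-02, -1.55251909e-01, -9.87781017e-01,
         1.30861797e+03],
       [ 0.00000000e+00,  0.00000000e+00,  0.00000000e+00,
         1.00000000e+00]])}
```

View pics/side0.png

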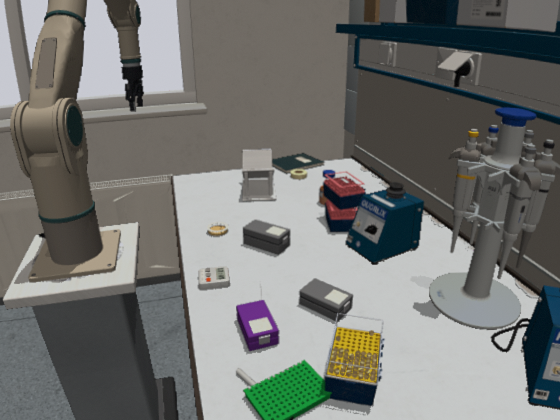

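View pics/top0.png

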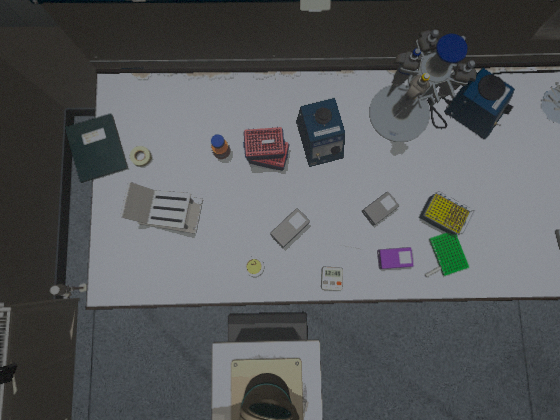

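Side view: grey cases at about (267,236) and (326,298), timer (213,277), stand (257,175). Top view: cases at (290,228) and (381,208), stand at (165,208), timer (332,278), dish (255,267), bottle (220,147).

```bash
cat > h.py <<'E'
import numpy as np,cv2
from cell import *
from scipy.spatial.transform import Rotation as R
def ray(n,uv):
    c=camera_info(n);K=np.array([[c['fx'],0,c['cx']],[0,c['fy'],c['cy']],[0,0,1]])
    p=cv2.undistortPoints(np.array(uv,float).reshape(-1,1,2),K,c['distortion']).reshape(-1,2)
    d=np.c_[p,np.ones(len(p))]@c['T'][:3,:3].T
    return c['T'][:3,3],d
def onz(n,uv,z):
    o,d=ray(n,uv);return o+d*((z-o[2])/d[:,2])[:,None]
def proj(n,P):
    c=camera_info(n);K=np.array([[c['fx'],0,c['cx']],[0,c['fy'],c['cy']],[0,0,1]])
    M=np.linalg.inv(c['T']);rv=cv2.Rodrigues(M[:3,:3])[0]
    return cv2.projectPoints(np.array(P,float).reshape(-1,1,3),rv,M[:3,3],K,c['distortion'])[0].reshape(-1,2)
def tri(uvs,uvt):
    out=[]
    for a,b in zip(uvs,uvt):
        A=np.zeros((3,3));y=np.zeros(3);L=[]
        for n,u in(("side",a),("top",b)):
            o,d=ray(n,[u]);d=d[0]/np.linalg.norm(d);Q=np.eye(3)-np.outer(d,d);A+=Q;y+=Q@o
        out.append(np.linalg.solve(A,y))
    return np.array(out)
E
python3 - <<'E'
from h import *
t=cv2.imread("pics/top0.png");s=cv2.imread("pics/side0.png")
def crop(i,x,y,w,h,k):return cv2.resize(i[y:y+h,x:x+w],None,fx=k,fy=k,interpolation=cv2.INTER_CUBIC)
a=np.hstack([crop(t,115,170,100,75,4),crop(s,220,140,80,75,4)])[:, :720]
b=np.hstack([crop(t,260,195,150,70,2.4*2/2),crop(s,235,210,150,110,2.4)[:168]])
b=cv2.copyMakeBorder(b,0,0,0,720-b.shape[1],0) if b.shape[1]<720 else b[:,:720]
cv2.imwrite("pics/c1.png",np.vstack([a,b]));print(a.shape,b.shape)
# grey-blob masks
hsv=cv2.cvtColor(t,cv2.COLOR_BGR2HSV)
for nm,i,rois in(("top",t,[(262,198,55,60),(355,183,50,50)]),("side",s,[(235,212,62,45),(290,272,70,55)])):
    for x,y,w,h in rois:
        g=cv2.cvtColor(i[y:y+h,x:x+w],cv2.COLOR_BGR2GRAY);th,m=cv2.threshold(g,0,255,cv2.THRESH_OTSU|cv2.THRESH_BINARY_INV)
        cs,_=cv2.findContours(m,0,2);c=max(cs,key=cv2.contourArea)
        r=cv2.minAreaRect(c);print(nm,th,cv2.contourArea(c),np.round(cv2.boxPoints(r)+[x,y],1).tolist())
        if nm=="top":
            for z in(36,50):
                P=onz("top",cv2.boxPoints(r)+[x,y],z)[:,:2]
                print(z,P.round(0).tolist(),np.linalg.norm(P[0]-P[1]).round(1),np.linalg.norm(P[1]-P[2]).round(1))
E
```

```text
(300, 720, 3) (168, 720, 3)
top 125.0 869.5 [[268.0, 234.0], [296.0, 206.0], [313.0, 223.0], [285.0, 251.0]]
36 [[465.0, -14.0], [548.0, -100.0], [495.0, -150.0], [413.0, -64.0]] 120.2 72.6
50 [[464.0, -14.0], [546.0, -99.0], [494.0, -149.0], [412.0, -63.0]] 118.9 71.8
top 120.0 683.0 [[360.3, 210.6], [387.7, 189.7], [400.9, 207.1], [373.5, 228.0]]
36 [[531.0, -295.0], [593.0, -382.0], [539.0, -419.0], [477.0, -332.0]] 107.3 65.9
50 [[529.0, -292.0], [591.0, -378.0], [537.0, -414.0], [476.0, -329.0]] 106.1 65.1
side 132.0 1081.0 [[237.5, 245.0], [246.3, 216.2], [293.4, 230.7], [284.5, 259.5]]
side 138.0 1552.0 [[292.5, 305.9], [306.3, 274.2], [356.3, 295.8], [342.5, 327.6]]
```

View pics/c1.png

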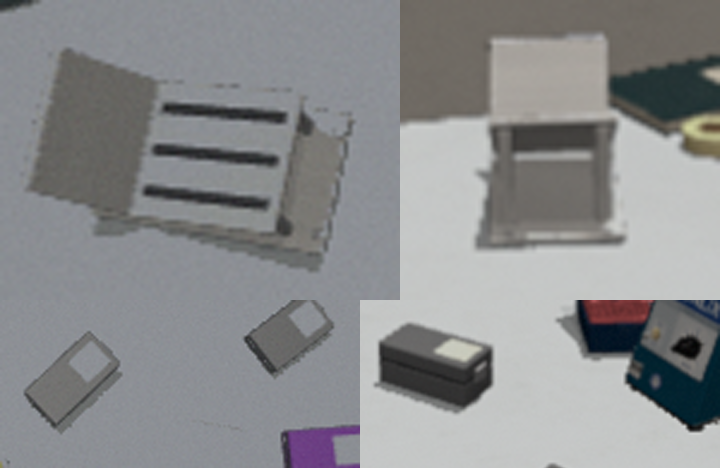

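Crop: backstop at left in the top view, floor with three grooves rising to the right; the left case (290,228) is deeper, the right one slimmer, labels at the far (clasp) end. I need one larger zoom for corners.

Run:
```python
from h import *
t=cv2.imread("pics/top0.png");s=cv2.imread("pics/side0.png")
def crop(i,x,y,w,h,k):return cv2.resize(i[y:y+h,x:x+w],None,fx=k,fy=k,interpolation=cv2.INTER_CUBIC)
a=np.hstack([crop(t,264,202,50,50,6),crop(t,355,185,50,50,6)])
b=np.hstack([crop(s,235,212,60,50,5),crop(s,295,272,60,50,5)])
cv2.imwrite("pics/c2.png",np.vstack([a,b]))
st=dict(floorlow=([(154.2,190),(147.5,223)],34),floorhigh=([(191,194.5),(186.3,228)],104),backtop=([(131.5,182.5),(122,217.5)],119))
for k,(uv,z) in st.items():
    P=onz("top",uv,z)[:,:2];d=P[0]-P[1];print(k,P.round(0).tolist(),P.mean(0).round(1),np.linalg.norm(d).round(1),np.degrees(np.arctan2(d[1],d[0])).round(1))
sd=[(220+490/4-100,140+37/4)]
k=lambda x,y:(220+(x-400)/4,140+y/4)
S=[k(490,37),k(606,37),k(489,121),k(616,121)]
print(onz("side",S[:2],119).round(0),onz("side",S[2:],104).round(0))
```

```text
floorlow [[606.0, 329.0], [506.0, 347.0]] [555.8 337.9] 102.0 -9.9
floorhigh [[577.0, 205.0], [481.0, 217.0]] [528.8 211.2] 97.1 -7.3
backtop [[612.0, 370.0], [512.0, 394.0]] [562.  381.9] 102.3 -13.1
[[515. 401. 119.]
 [613. 371. 119.]] [[480. 225. 104.]
 [576. 196. 104.]]
```

View pics/c2.png

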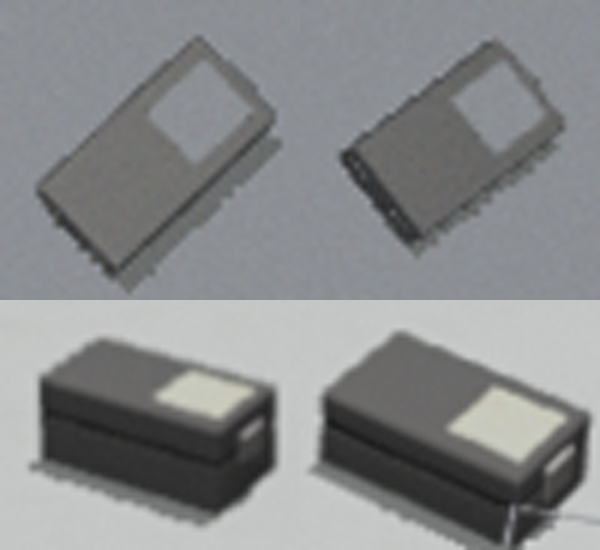

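```bash
cat >> h.py <<'E'
def Rt(ax_deg,tilt=0):  # tool x horizontally at ax_deg (=-case x), z down, then tilted by cradle slope
    a=np.radians(ax_deg);x=np.array([np.cos(a),np.sin(a),0]);t=np.radians(tilt)
    u=-x # up-slope horizontal
    cx=np.cos(t)*u+[0,0,np.sin(t)];cz=-np.sin(t)*u+[0,0,np.cos(t)]
    return np.c_[-cx,np.cross(-cz,-cx),-cz]
def go(p,Rg):
    s=read_state();R0=R.from_euler('xyz',s['tool_rot']).as_matrix()
    d=R0.T@(np.array(p)-s['eef_pos']);w=R.from_matrix(R0.T@Rg).as_rotvec()
    print("d",d.round(1).tolist(),"w",w.round(3).tolist(),"rows",np.linalg.norm(d)/62.5,np.degrees(np.linalg.norm(w))/10.7)
E
python3 - <<'E'
from h import *
f=lambda L,ox,oy:[((x+.5)/6-.5+ox,(y+.5)/6-.5+oy) for x,y in L]
A=f([(198,37),(276,117),(117,268),(38,190)],264,202)
B=f([(195,40),(265,122),(118,236),(45,150)],355,185)
for n,c,z in(("A",A,50),("B",B,36)):
    P=onz("top",c,z)[:,:2];n_=np.linalg.norm
    ax=(P[0]+P[1]-P[2]-P[3])
    print(n,P.mean(0).round(1),"len",n_(P[0]-P[3]),n_(P[1]-P[2]),"wid",n_(P[0]-P[1]),n_(P[2]-P[3]),"yaw",np.degrees(np.arctan2(ax[1],ax[0])))
g=lambda L,ox,oy:[((x+.5)/5-.5+ox,(y+.5)/5-.5+oy) for x,y in L]
SA=g([(40,78),(225,133),(273,85),(103,40)],235,212);SB=g([(25,98),(213,173),(288,115),(100,33)],295,272)
for n,c,z in(("A",SA,50),("B",SB,36)): print(n,"side",onz("side",c,z).mean(0).round(1),onz("side",c,z)[:,:2].round(0).tolist())
go((400,330,210),Rt(134))
E
```

```text
A [483.2 -79.2] len 110.74677546464406 109.20064474464874 wid 55.67264192593485 54.75941175765132 yaw -47.586289877039626
B [ 539.3 -356.9] len 96.57220888588846 96.14223990065283 wid 53.996379324818385 56.138528241830635 yaw -54.57928957171336
A side [483.1 -77.7  50. ] [[425.0, -55.0], [502.0, -138.0], [539.0, -96.0], [466.0, -21.0]]
B side [ 537.8 -357.5   36. ] [[488.0, -339.0], [543.0, -406.0], [586.0, -381.0], [533.0, -304.0]]
d [-307.7, -232.0, -13.8] w [-0.002, 0.0, 0.557] rows 6.170204183204707 2.9830972942769822
```

Request:
play_rows(deltas=[-44, -33, -2, 0, 0, 0.08, 1, -88, -66, -4, 0, 0, 0.16, 1, -132, -99, -6, 0, 0, 0.24, 1, -176, -132, -8, 0, 0, 0.32, 1, -220, -166, -10, 0, 0, 0.4, 1, -264, -199, -12, 0, 0, 0.48, 1, -308, -232, -14, 0, 0, 0.557, 1])

```text
clock: 0.98
eef_pos: [401.2, 328.9, 210.5]
tool_rot: [-3.141, -0.0, 2.336]
force: [0.5, 0.3, -0.1]
width: 85.2
gripper_force: 0.0
```

Run:
```python
from h import *
print(read_state()['eef_pos'])
go((488.5,-84.5,130),Rt(132.4))
```

```text
[401.16669308 328.94260273 210.50641702]
d [-358.6, -223.5, 80.5] w [-0.0, -0.0, 0.026] rows 6.882663213447763 0.1367664003677746
```

Request:
play_rows(deltas=[-45, -28, 10, 0, 0, 0, 1, -90, -56, 20, 0, 0, 0, 1, -135, -84, 30, 0, 0, 0, 1, -180, -112, 40, 0, 0, 0, 1, -225, -140, 50, 0, 0, 0, 1, -270, -168, 60, 0, 0, 0, 1, -315, -196, 70, 0, 0, 0.02, 1, -358, -223, 80, 0, 0, 0.026, 1, -358, -223, 80, 0, 0, 0.026, 1])

```text
clock: 2.1
eef_pos: [488.4, -87.1, 129.9]
tool_rot: [-3.139, 0.001, 2.305]
force: [-0.6, 0.5, -0.1]
width: 85.2
gripper_force: 0.0
```

Run:
```python
from h import *
print(read_state()['eef_pos'])
go((488.5,-84.5,17),Rt(132.4))
i=get_image("top");j=get_image("side");k=lambda i,x,y:cv2.resize(i[y:y+80,x:x+100,::-1],None,fx=4,fy=4,interpolation=cv2.INTER_CUBIC)
cv2.imwrite("pics/p1.png",np.hstack([k(i,240,185),k(j,220,180)]))
```

```text
[488.40056411 -87.05600074 129.86516482]
d [2.0, 2.0, 112.9] w [-0.002, 0.001, -0.006] rows 1.806306354146391 0.035774070231468676
```

View pics/p1.png

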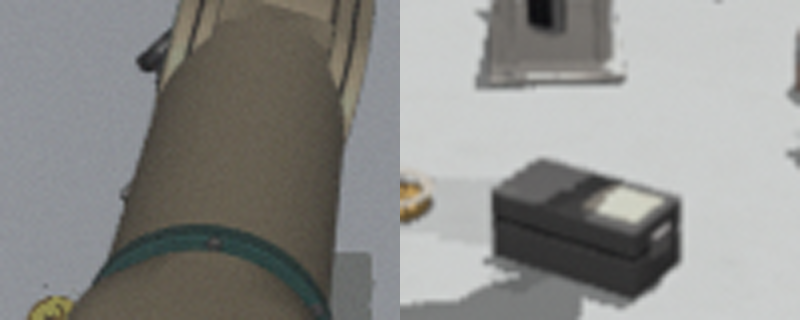

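The case is undisturbed at the measured place, and the arm's shadow falls across its middle. Descend and grip.

Request:
play_rows(deltas=[2, 2, 30, 0, 0, -0.006, 1, 2, 2, 60, 0, 0, -0.006, 1, 2, 2, 85, 0, 0, -0.006, 1, 2, 2, 105, 0, 0, -0.006, 1, 2, 2, 113, 0, 0, -0.006, 1, 2, 2, 113, 0, 0, -0.006, 1, 2, 2, 113, 0, 0, -0.006, 0.5, 2, 2, 113, 0, 0, -0.006, 0, 2, 2, 113, 0, 0, -0.006, 0, 2, 2, 113, 0, 0, -0.006, 0])

```text
clock: 3.45
eef_pos: [489.0, -79.2, 17.8]
tool_rot: [3.141, 0.0, 2.319]
force: [-0.2, 0.2, 0.4]
width: 12.5
gripper_force: 0.0
```

Request:
play_rows(deltas=[0, 0, 0, 0, 0, 0, 0, 0, 0, 0, 0, 0, 0, 0, 0, 0, 0, 0, 0, 0, 0, 0, 0, 0, 0, 0, 0, 0])

```text
clock: 3.95
eef_pos: [488.8, -79.1, 17.6]
tool_rot: [-3.142, -0.0, 2.319]
force: [0.3, 0.0, -0.1]
width: 0.2
gripper_force: 0.0
```

Run:
```python
from h import *
s=read_state();print(s['eef_pos'],s['qpos'],proj("side",[s['eef_pos']]),proj("top",[s['eef_pos']]))
cv2.imwrite("pics/p2.png",get_image("side")[:,:,::-1])
```

```text
[488.82467912 -79.11786261  17.56020219] [ 0.02529619  0.71241135  0.11696492  2.08625139 -0.22158444  0.35438164
  1.07016485] [[268.88092975 239.19621715]] [[289.27540032 226.29947241]]
```

View pics/p2.png

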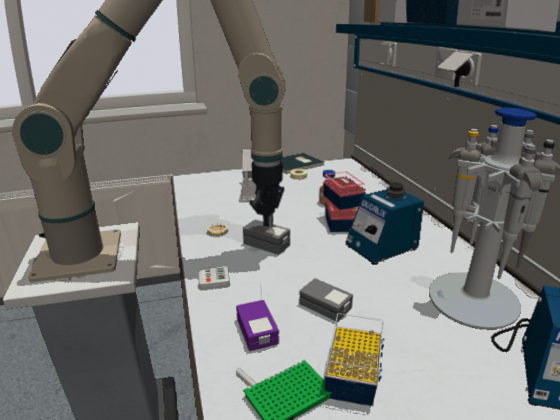

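Fingers appear shut at about (267,225), over or behind the case; zoom and check the calibration with the start pose.

Run:
```python
from h import *
print(proj("side",[(158,630,196),(488.8,-79.1,17.5),(488.8,-79.1,70),(488.8,-30,17.5),(488.8,-30,70)]).round(0),proj("top",[(158,630,196)]).round(0))
i=cv2.imread("pics/p2.png");s0=cv2.imread("pics/side0.png");t=get_image("top")[:,:,::-1]
k=lambda i,x,y,w,h,f:cv2.resize(i[y:y+h,x:x+w],None,fx=f,fy=f,interpolation=cv2.INTER_CUBIC)
cv2.imwrite("pics/p3.png",np.hstack([k(i,235,170,65,90,5),k(s0,105,50,60,90,5),k(t,262,185,35,90,5)])[:, :800])
```

```text
[[139. 122.]
 [269. 239.]
 [268. 221.]
 [264. 231.]
 [264. 213.]] [[  7. 359.]]
```

View pics/p3.png

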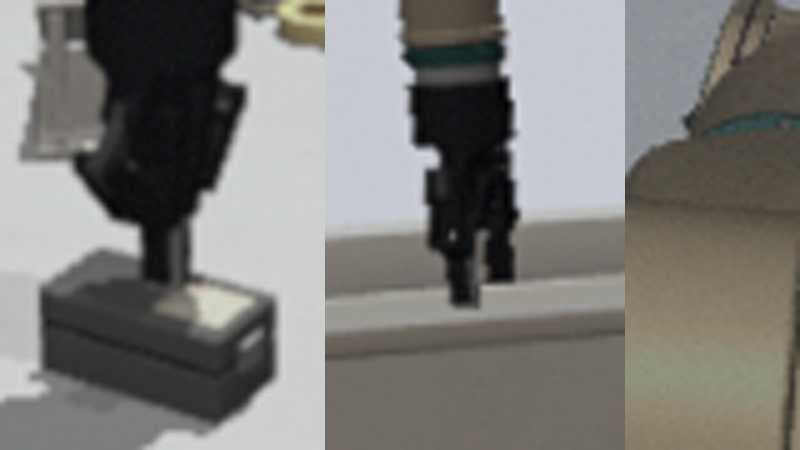

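Run:
```python
from h import *
for z in (50,53,56,60): print(z,onz("side",[(268,226.2)],z).round(1))
print(onz("side",[(136,108.5)],196+13+np.array(36)).round(1),onz("side",[(136,108.5)],209).round(1))
print(read_state()['force'])
```

```text
50 [[489.9 -68.1  50. ]]
53 [[488.6 -73.7  53. ]]
56 [[487.2 -79.3  56. ]]
60 [[485.4 -86.8  60. ]]
[[153.1 645.9 245. ]] [[139.  843.7 209. ]]
[-0.10842345  0.18709166  0.33072049]
```

Request:
play_rows(deltas=[0, 0, 1, 0, 0, 0, 0, 0, 0, 2, 0, 0, 0, 0, 0, 0, 3, 0, 0, 0, 0])

```text
clock: 4.42
eef_pos: [488.9, -79.1, 15.3]
tool_rot: [3.141, -0.0, 2.319]
force: [-3.1, 1.3, 19.3]
width: 0.2
gripper_force: 9.5
```

Contact at reported z ≈ 16 means the lid (z = 50): the reported TCP reads about 34 mm low. I'll allow for that: back up, open, and descend to a reported z ≈ −17, watching the force.

Request:
play_rows(deltas=[0, 0, -20, 0, 0, 0, 0, 0, 0, -50, 0, 0, 0, 0.5, 0, 0, -60, 0, 0, 0, 1, 0, 0, -60, 0, 0, 0, 1, 0, 0, -60, 0, 0, 0, 1, 0, 0, -60, 0, 0, 0, 1, 0, 0, -60, 0, 0, 0, 1, 0, 0, -60, 0, 0, 0, 1])

```text
clock: 5.42
eef_pos: [488.7, -79.1, 74.3]
tool_rot: [-3.141, -0.0, 2.319]
force: [-0.7, 0.2, 0.1]
width: 85.3
gripper_force: 0.0
```

Run:
```python
from h import *
s=read_state();print(s['eef_pos'],s['width'],s['force'])
go((488.5,-84.5,-17),Rt(132.4))
i=get_image("side");j=get_image("top");k=lambda i,x,y:cv2.resize(i[y:y+90,x:x+80,::-1],None,fx=5,fy=5,interpolation=cv2.INTER_CUBIC)
cv2.imwrite("pics/p4.png",np.hstack([k(i,230,170),k(j,250,180)]))
print(proj("side",[s['eef_pos']+[0,0,34]]))
```

```text
[488.70056728 -79.13009146  74.30915264] 85.28397994192723 [-0.66595859  0.24447802  0.14460659]
d [-3.8, -3.8, 91.3] w [-0.0, -0.0, 0.008] rows 1.4634742226529749 0.04244754840301555
[[268.13919629 207.56886395]]
```

View pics/p4.png

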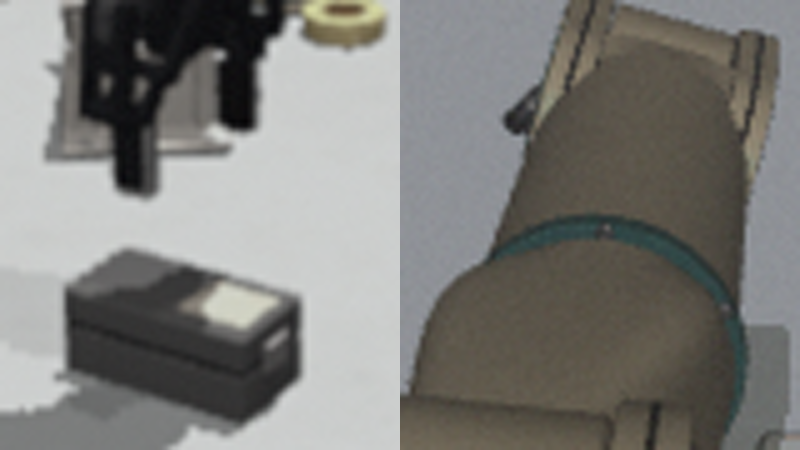

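Open fingertips at (257,208) and (278,196), their middle (268,202) as predicted with the +34 mm correction; the case is unmoved. Descend.

Request:
play_rows(deltas=[-4, -4, 25, 0, 0, 0.008, 1, -4, -4, 45, 0, 0, 0.008, 1, -4, -4, 55, 0, 0, 0.008, 1, -4, -4, 63, 0, 0, 0.008, 1, -4, -4, 70, 0, 0, 0.008, 1, -4, -4, 70, 0, 0, 0.008, 1])

```text
clock: 6.28
eef_pos: [488.5, -84.7, 4.4]
tool_rot: [-3.141, -0.0, 2.311]
force: [0.3, -0.4, 0.8]
width: 85.5
gripper_force: 0.0
```

Request:
play_rows(deltas=[0, 0, 6, 0, 0, 0, 1, 0, 0, 12, 0, 0, 0, 1, 0, 0, 17, 0, 0, 0, 1, 0, 0, 20, 0, 0, 0, 1, 0, 0, 20, 0, 0, 0, 1])

```text
clock: 6.9
eef_pos: [488.4, -84.8, -15.7]
tool_rot: [-3.141, -0.0, 2.311]
force: [-0.0, 1.2, 0.5]
width: 85.4
gripper_force: 0.0
```

Request:
play_rows(deltas=[0, 0, 0, 0, 0, 0, 0, 0, 0, 0, 0, 0, 0, 0, 0, 0, 0, 0, 0, 0, 0, 0, 0, 0, 0, 0, 0, 0, 0, 0, 0, 0, 0, 0, 0, 0, 0, 0, 0, 0, 0, 0])

```text
clock: 7.65
eef_pos: [488.8, -84.7, -15.0]
tool_rot: [3.141, 0.0, 2.311]
force: [-1.2, 1.1, 5.3]
width: 57.6
gripper_force: 65.0
```

Gripped (57.6 mm, 65 N). Lift and plan the transfer.

Request:
play_rows(deltas=[0, 0, -15, 0, 0, 0, 0, 0, 0, -45, 0, 0, 0, 0, 0, 0, -80, 0, 0, 0, 0, 0, 0, -120, 0, 0, 0, 0, 0, 0, -160, 0, 0, 0, 0, 0, 0, -190, 0, 0, 0, 0, 0, 0, -190, 0, 0, 0, 0, 0, 0, -190, 0, 0, 0, 0])

```text
clock: 8.65
eef_pos: [487.5, -84.4, 173.8]
tool_rot: [-3.141, -0.002, 2.311]
force: [-0.0, -0.1, -3.7]
width: 57.0
gripper_force: 65.3
```

```bash
cat >> h.py <<'E'
O=np.array([554,335,34.]);UA=78.5 # tool-x heading at stand
OFF=34.5
def cr():  # cradle axes
    Rg=Rt(UA,30);return np.c_[-Rg[:,0],-Rg[:,1],-Rg[:,2]]*[1,1,1]
def tcp(xyz,c,tilt=30): # reported TCP for case centre at cradle xyz; c = centre in true-tip tool frame
    W=cr();W[:,1]=np.cross(W[:,2],W[:,0])
    C=O+W@np.array(xyz,float)
    Rg=Rt(UA,tilt);return C-Rg@(np.array(c)-[0,0,OFF]),Rg
E
python3 - <<'E'
from h import *
s=read_state();print(s['eef_pos'],s['width'],s['gripper_force'],s['force'])
p,Rg=tcp((75,0,115),(8.4,0,-6));print(p,np.linalg.norm(p[:2]));go((p[0],p[1],max(p[2],175)),Rt(UA));go(p,Rg)
print(R.from_matrix(Rt(UA).T@Rg).as_rotvec())
E
```

```text
[487.516142   -84.42506001 173.80743232] 57.034684861791604 65.29515624046326 [-0.03119162 -0.05357584 -3.71564503]
[547.02680372 300.72564527 140.21889258] 624.2389267808034
d [244.3, 303.7, -1.1] w [-0.002, -0.001, 0.941] rows 6.235567797251955 5.037980558500295
d [244.2, 303.7, 33.6] w [0.244, -0.485, 0.919] rows 6.2586546722750045 5.716555201025847
[ 6.75910757e-18 -5.23598776e-01 -9.90957996e-18]
```

Request:
play_rows(deltas=[20, 25, 0, 0, 0, 0.08, 0, 51, 63, 0, 0, 0, 0.2, 0, 88, 109, 0, 0, 0, 0.34, 0, 125, 155, 0, 0, 0, 0.48, 0, 162, 201, 0, 0, 0, 0.62, 0, 199, 247, 0, 0, 0, 0.76, 0, 228, 284, 0, 0, 0, 0.88, 0, 244, 304, 0, 0, 0, 0.941, 0, 244, 304, 0, 0, 0, 0.941, 0])

```text
clock: 9.78
eef_pos: [546.6, 303.0, 171.7]
tool_rot: [-3.138, 0.002, 1.375]
force: [-0.7, -0.5, -3.6]
width: 57.0
gripper_force: 65.2
```

Request:
play_rows(deltas=[0, 0, 0, 0, -0.08, 0, 0, 0, 0, 0, 0, -0.18, 0, 0, 0, 0, 0, 0, -0.28, 0, 0, 0, 0, 0, 0, -0.38, 0, 0, 0, 0, 0, 0, -0.48, 0, 0, 0, 0, 0, 0, -0.524, 0, 0, 0, 0, 0, 0, -0.524, 0, 0, 0, 0, 0, 0, -0.524, 0, 0])

```text
clock: 10.78
eef_pos: [548.8, 298.7, 174.4]
tool_rot: [-3.141, 0.524, 1.368]
force: [0.1, 0.1, -2.6]
width: 57.2
gripper_force: 65.2
```

Run:
```python
from h import *
s=read_state();print(s['eef_pos'],s['tool_rot'],s['width'],s['gripper_force'],s['force'])
Rm=R.from_euler('xyz',s['tool_rot']).as_matrix()
p,Rg=tcp((75,0,115),(8.4,0,-6));go(p,Rg)
for nm,c in(("tool",s['eef_pos']+Rm@[8.4,0,-40.5]),("world",s['eef_pos']+[0,0,34.5]+Rm@[8.4,0,-6])):
    P=[c+Rm@[sx*-56,sy*29,-sz*25] for sx,sy,sz in((1,1,1),(1,-1,1),(-1,-1,1),(-1,1,1),(1,1,-1),(1,-1,-1))]
    print(nm,proj("side",P).round(0).tolist(),proj("top",P).round(0).tolist())
i=get_image("side");j=get_image("top");k=lambda i,x,y:cv2.resize(i[y:y+100,x:x+80,::-1],None,fx=5,fy=5,interpolation=cv2.INTER_CUBIC)
cv2.imwrite("pics/p5.png",np.hstack([k(i,220,110),k(j,130,150)]))
```

```text
[548.75433347 298.72508348 174.40996318] [-3.14109638  0.524409    1.36804256] 57.17582741241586 65.23507475852966 [ 0.0904162   0.14788082 -2.56670696]
d [18.5, -2.1, 28.8] w [-0.002, 0.001, -0.002] rows 0.5486894151116297 0.01320528816283306
tool [[266.0, 117.0], [248.0, 117.0], [249.0, 127.0], [265.0, 127.0], [267.0, 132.0], [248.0, 133.0]] [[148.0, 185.0], [143.0, 207.0], [113.0, 204.0], [118.0, 182.0], [162.0, 190.0], [157.0, 211.0]]
world [[266.0, 117.0], [248.0, 117.0], [249.0, 127.0], [266.0, 127.0], [267.0, 132.0], [248.0, 133.0]] [[154.0, 186.0], [149.0, 208.0], [119.0, 205.0], [124.0, 183.0], [168.0, 191.0], [163.0, 212.0]]
```

View pics/p5.png

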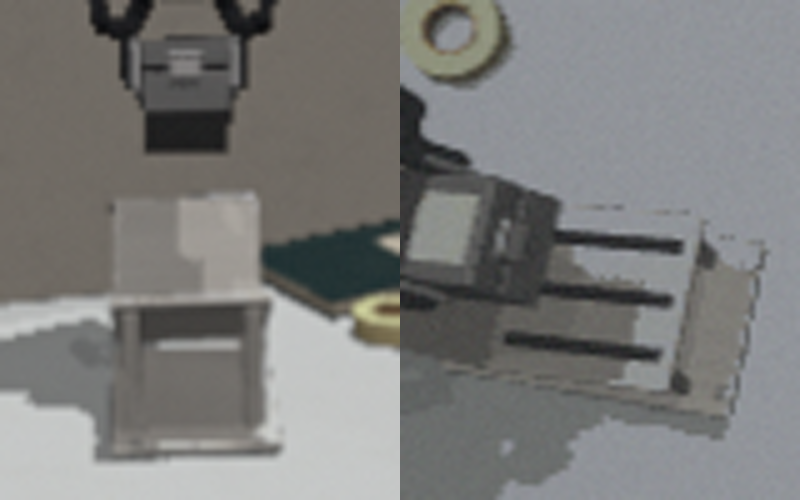

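Side view: clasp face at (248–268, 117–132) as predicted; top view: clasp-face corners (150,184), (146,208), (162,189), (159,210), which fits an offset along the tool axis. Check the stand's yaw from the grooves.

Run:
```python
from h import *
W=cr();W[:,1]=np.cross(W[:,2],W[:,0])
f=lambda x,y:((x+.5)/4-.5+115,(y+.5)/4-.5+170)
G=[f(163,105),f(285,117),f(155,149),f(277,161),f(145,190),f(268,204)]
E_=[f(157,80),f(130,212),f(304,98),f(285,232)]
o,d=ray("top",G+E_);n=W[:,2];P=o+d*((n@(O-o))/(d@n))[:,None]
print(((P-O)@W).round(1))
s=read_state();Rm=R.from_euler('xyz',s['tool_rot']).as_matrix()
print("case in cradle",W.T@(s['eef_pos']+Rm@[8.4,0,-40.5]-O))
p,Rg=tcp((66,0,30),(8.4,0,-6));go(p,Rg)
p,Rg=tcp((66,0,25),(8.4,0,-6));go(p,Rg)
```

```text
[[  4.   34.8  -0. ]
 [126.4  34.2   0. ]
 [  6.2   0.8   0. ]
 [127.9   1.7  -0. ]
 [  5.7 -30.9  -0. ]
 [128.3 -29.8  -0. ]
 [ -8.2  53.7   0. ]
 [ -4.4 -48.8   0. ]
 [140.3  49.3   0. ]
 [149.5 -48.    0. ]]
case in cradle [ 93.48392822   2.18886606 144.62971597]
d [27.4, -2.1, 114.6] w [-0.001, -0.0, -0.002] rows 1.886300600919587 0.01203454434730029
d [27.4, -2.1, 119.6] w [-0.001, -0.0, -0.002] rows 1.9641734135567692 0.01203454434730029
```

Request:
play_rows(deltas=[10, -2, 25, 0, 0, 0, 0, 20, -2, 50, 0, 0, 0, 0, 24, -2, 75, 0, 0, 0, 0, 24, -2, 95, 0, 0, 0, 0, 24, -2, 105, 0, 0, 0, 0, 24, -2, 108, 0, 0, 0, 0, 24, -2, 108, 0, 0, 0, 0])

```text
clock: 11.75
eef_pos: [540.5, 268.6, 69.7]
tool_rot: [3.141, 0.523, 1.369]
force: [0.0, 0.3, -2.7]
width: 56.8
gripper_force: 65.3
```

Request:
play_rows(deltas=[0, 0, 2, 0, 0, 0, 0, 0, 0, 4, 0, 0, 0, 0, 0, 0, 6, 0, 0, 0, 0, 0, 0, 6, 0, 0, 0, 0])

```text
clock: 12.25
eef_pos: [539.3, 265.1, 63.7]
tool_rot: [-3.141, 0.524, 1.37]
force: [-0.1, 0.3, -1.8]
width: 57.4
gripper_force: 65.3
```

Request:
play_rows(deltas=[0, 0, 1, 0, 0, 0, 0, 0, 0, 2, 0, 0, 0, 0, 0, 0, 3, 0, 0, 0, 0, 0, 0, 3, 0, 0, 0, 0])

```text
clock: 12.75
eef_pos: [539.0, 263.7, 61.2]
tool_rot: [-3.141, 0.524, 1.37]
force: [-0.1, 0.2, -3.4]
width: 57.0
gripper_force: 65.3
```

```bash
cat >> h.py <<'E'
def where(c):
    s=read_state();W=cr();W[:,1]=np.cross(W[:,2],W[:,0]);Rm=R.from_euler('xyz',s['tool_rot']).as_matrix()
    print("case",(W.T@(s['eef_pos']+Rm@(np.array(c)-[0,0,OFF])-O)).round(1),"F cradle",(W.T@s['force']).round(1),"w",s['width'],s['gripper_force'])
E
python3 -c "
from h import *;where((8.4,0,-6))"
```

```text
case [68.2 -0.5 27.7] F cradle [-1.9 -0.1 -2.8] w 57.015010512815586 65.34483790397644
```

Request:
play_rows(deltas=[0, 0, 1, 0, 0, 0, 0, 0, 0, 2, 0, 0, 0, 0, 0, 0, 3, 0, 0, 0, 0, 0, 0, 3, 0, 0, 0, 0])

```text
clock: 13.25
eef_pos: [539.2, 263.7, 60.8]
tool_rot: [3.141, 0.522, 1.37]
force: [-3.4, 3.8, 9.1]
width: 56.9
gripper_force: 66.9
```

```bash
python3 -c "
from h import *;where((8.4,0,-6))"
```

```text
case [68.1 -0.4 27.3] F cradle [ 1.9 -4.1  9.4] w 56.93069374568646 66.9054651260376
```

Floor contact (≈10 N). Slide down to the backstop.

Request:
play_rows(deltas=[2, 0, -1, 0, 0, 0, 0, 4, 0, -1, 0, 0, 0, 0, 6, 0, -1, 0, 0, 0, 0, 8, 0, -1, 0, 0, 0, 0, 8, 0, -1, 0, 0, 0, 0])

```text
clock: 13.88
eef_pos: [541.5, 268.5, 57.8]
tool_rot: [3.139, 0.526, 1.368]
force: [-1.3, -0.3, 6.9]
width: 57.0
gripper_force: 66.4
```

```bash
python3 -c "
from h import *;where((8.4,0,-6))"
```

```text
case [62.1  1.  27.3] F cradle [ 3.9 -1.2  5.7] w 56.97680298383929 66.43982648849487
```

Request:
play_rows(deltas=[2, 0, 0, 0, 0, 0, 0, 4, 0, 0, 0, 0, 0, 0, 5, 0, 0, 0, 0, 0, 0, 5, 0, 0, 0, 0, 0, 0])

```text
clock: 14.38
eef_pos: [542.6, 272.5, 55.4]
tool_rot: [3.138, 0.526, 1.368]
force: [-0.6, -0.4, 7.5]
width: 56.8
gripper_force: 66.4
```

```bash
python3 -c "
from h import *;where((8.4,0,-6))"
```

```text
case [57.2  1.2 27.3] F cradle [ 4.2 -0.5  6.2] w 56.807651070321995 66.41589403152466
```

Request:
play_rows(deltas=[1, 0, 0, 0, 0, 0, 0, 2, 0, 0, 0, 0, 0, 0, 3, 0, 0, 0, 0, 0, 0, 3, 0, 0, 0, 0, 0, 0])

```text
clock: 14.88
eef_pos: [543.2, 275.1, 53.9]
tool_rot: [3.138, 0.525, 1.368]
force: [-0.9, -0.8, 6.9]
width: 56.8
gripper_force: 66.4
```

```bash
python3 -c "
from h import *;where((8.4,0,-6))"
```

```text
case [54.2  1.3 27.3] F cradle [ 4.3 -0.7  5.5] w 56.81907258886313 66.41526103019714
```

Request:
play_rows(deltas=[1, 0, 0, 0, 0, 0, 0, 2, 0, 0, 0, 0, 0, 0, 3, 0, 0, 0, 0, 0, 0, 3, 0, 0, 0, 0, 0, 0])

```text
clock: 15.38
eef_pos: [543.3, 275.5, 53.7]
tool_rot: [3.139, 0.529, 1.367]
force: [-2.7, -4.0, 11.6]
width: 57.4
gripper_force: 66.7
```

```bash
python3 -c "
from h import *;where((8.4,0,-6))"
```

```text
case [53.6  1.3 27.3] F cradle [ 9.7 -1.9  7.8] w 57.410355948654775 66.73132538795471
```

Request:
play_rows(deltas=[1, 0, 0, 0, 0, 0, 0, 2, 0, 0, 0, 0, 0, 0, 2, 0, 0, 0, 0, 0, 0])

```text
clock: 15.75
eef_pos: [543.3, 275.4, 53.8]
tool_rot: [3.139, 0.533, 1.367]
force: [-5.8, -5.9, 15.7]
width: 57.2
gripper_force: 67.0
```

```bash
python3 -c "
from h import *;where((8.4,0,-6));print(read_state()['torque'])"
```

```text
case [53.6  1.4 27.3] F cradle [13.9 -4.5 10.1] w 57.24404915685717 66.97601437568665
[-1.75615157  0.74868331  0.30673674]
```

Request:
play_rows(deltas=[-2, 0, 0, 0, 0, 0, 0, -2, 0, 0, 0, 0, 0, 0.5, -2, 0, 0, 0, 0, 0, 1, -2, 0, 0, 0, 0, 0, 1, -2, 0, 0, 0, 0, 0, 1, -2, 0, 0, 0, 0, 0, 1])

```text
clock: 16.5
eef_pos: [542.1, 279.0, 49.8]
tool_rot: [-3.141, 0.524, 1.37]
force: [0.3, 0.2, 0.1]
width: 85.8
gripper_force: 0.0
```

Request:
play_rows(deltas=[-2, 0, -15, 0, 0, 0, 1, -4, 0, -40, 0, 0, 0, 1, -5, 0, -80, 0, 0, 0, 1, -5, 0, -120, 0, 0, 0, 1, -5, 0, -140, 0, 0, 0, 1, -5, 0, -140, 0, 0, 0, 1])

```text
clock: 17.25
eef_pos: [556.4, 344.8, 175.8]
tool_rot: [3.138, 0.521, 1.37]
force: [-0.5, 0.5, -1.6]
width: 85.4
gripper_force: 0.0
```

Run:
```python
from h import *
s=read_state();print(s['eef_pos'],s['force'],s['width'])
# B grasp: offset 12 toward clasp
a=np.radians(-54.6);g=np.array([538.6,-357.2])+12*np.array([np.cos(a),np.sin(a)]);print(g)
go((540,200,s['eef_pos'][2]),Rt(UA))
```

```text
[556.39866869 344.83059114 175.77096643] [-0.53547947  0.45003953 -1.58959645] 85.38778053989247
[ 545.55137407 -366.98153355]
d [-126.0, 12.6, 72.3] w [0.003, 0.521, 0.001] rows 2.3320962705066157 2.7878516586847497
```

Request:
play_rows(deltas=[-25, 3, 10, 0, 0.1, 0, 1, -50, 5, 20, 0, 0.2, 0, 1, -75, 8, 35, 0, 0.3, 0, 1, -100, 10, 50, 0, 0.4, 0, 1, -126, 13, 65, 0, 0.5, 0, 1, -126, 13, 65, 0, 0.521, 0, 1, -126, 13, 65, 0, 0.521, 0, 1])

```text
clock: 18.12
eef_pos: [539.3, 201.4, 180.4]
tool_rot: [-3.141, 0.003, 1.368]
force: [0.5, 0.5, 0.0]
width: 85.0
gripper_force: 0.0
```

Run:
```python
from h import *
s=read_state();print(s['eef_pos'],s['tool_rot'])
go((545.5,-367,120),Rt(125.4))
t=get_image("top")[:,:,::-1];i=get_image("side")[:,:,::-1]
k=lambda i,x,y:cv2.resize(i[y:y+75,x:x+80],None,fx=5,fy=5,interpolation=cv2.INTER_CUBIC)
cv2.imwrite("pics/p6.png",np.hstack([k(t,120,170),k(i,220,125)]))
```

```text
[539.29329733 201.36786361 180.42661908] [-3.14059686e+00  3.03303509e-03  1.36807605e+00]
d [-555.3, 120.6, 62.0] w [-0.002, 0.002, -0.821] rows 9.145675126935712 4.393966230613117
```

View pics/p6.png

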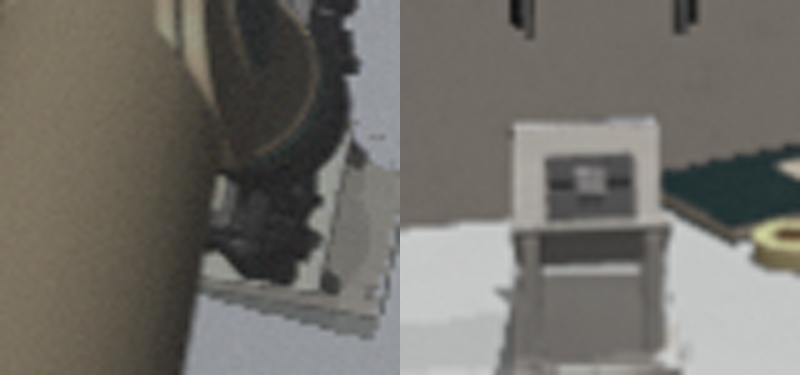

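Side view: the case sits squarely on the floor, its clasp face centred at (258,162) in front of the backstop. Now the slim case.

Request:
play_rows(deltas=[-50, 11, 0, 0, 0, -0.08, 1, -105, 23, 5, 0, 0, -0.16, 1, -160, 35, 10, 0, 0, -0.24, 1, -215, 47, 15, 0, 0, -0.32, 1, -270, 59, 20, 0, 0, -0.4, 1, -325, 71, 30, 0, 0, -0.48, 1, -380, 83, 40, 0, 0, -0.56, 1, -435, 95, 45, 0, 0, -0.64, 1, -490, 107, 55, 0, 0, -0.72, 1, -535, 116, 60, 0, 0, -0.8, 1])

```text
clock: 19.48
eef_pos: [547.3, -346.5, 120.6]
tool_rot: [-3.138, 0.001, 2.174]
force: [1.5, -0.4, 0.2]
width: 85.4
gripper_force: 0.0
```

Run:
```python
from h import *
s=read_state();print(s['eef_pos'],s['tool_rot'])
go((545.5,-367,60),Rt(125.4))
```

```text
[ 547.29299881 -346.53300108  120.55303725] [-3.13840251e+00  1.02725785e-03  2.17404044e+00]
d [-15.8, -12.9, 60.6] w [-0.003, 0.001, -0.015] rows 1.023097503527941 0.08023387959004061
```

Request:
play_rows(deltas=[-8, -6, 20, 0, 0, -0.015, 1, -16, -13, 40, 0, 0, -0.015, 1, -16, -13, 55, 0, 0, -0.015, 1, -16, -13, 60, 0, 0, -0.015, 1, -16, -13, 60, 0, 0, -0.015, 1, -16, -13, 60, 0, 0, -0.015, 1])

```text
clock: 20.23
eef_pos: [545.6, -366.0, 63.0]
tool_rot: [-3.14, 0.003, 2.186]
force: [0.2, -0.5, -0.2]
width: 85.3
gripper_force: 0.0
```

Run:
```python
from h import *
s=read_state();print(s['eef_pos'],s['tool_rot'])
go((545.5,-367,-25),Rt(125.4))
```

```text
[ 545.60125592 -365.98497631   62.99795426] [-3.14008501  0.00319043  2.18562   ]
d [-0.5, -0.5, 88.0] w [-0.002, 0.003, -0.003] rows 1.408061860451769 0.02488899143011541
```

Request:
play_rows(deltas=[0, 0, 25, 0, 0, 0, 1, 0, 0, 45, 0, 0, 0, 1, 0, 0, 60, 0, 0, 0, 1, 0, 0, 72, 0, 0, 0, 1, 0, 0, 80, 0, 0, 0, 1, 0, 0, 85, 0, 0, 0, 1, 0, 0, 88, 0, 0, 0, 1, 0, 0, 88, 0, 0, 0, 1])

```text
clock: 21.22
eef_pos: [544.9, -366.6, -25.7]
tool_rot: [-3.139, 0.002, 2.185]
force: [-0.4, 0.3, 0.7]
width: 85.5
gripper_force: 0.0
```

Request:
play_rows(deltas=[0, 0, 0, 0, 0, 0, 0, 0, 0, 0, 0, 0, 0, 0, 0, 0, 0, 0, 0, 0, 0, 0, 0, 0, 0, 0, 0, 0, 0, 0, 0, 0, 0, 0, 0, 0, 0, 0, 0, 0, 0, 0])

```text
clock: 21.98
eef_pos: [545.2, -366.9, -25.1]
tool_rot: [-3.14, 0.003, 2.185]
force: [0.1, 0.2, 5.4]
width: 56.7
gripper_force: 66.1
```

Request:
play_rows(deltas=[0, 0, -15, 0, 0, 0, 0, 0, 0, -45, 0, 0, 0, 0, 0, 0, -85, 0, 0, 0, 0, 0, 0, -130, 0, 0, 0, 0, 0, 0, -175, 0, 0, 0, 0, 0, 0, -210, 0, 0, 0, 0, 0, 0, -220, 0, 0, 0, 0, 0, 0, -220, 0, 0, 0, 0])

```text
clock: 22.98
eef_pos: [544.6, -365.6, 194.0]
tool_rot: [-3.139, 0.002, 2.185]
force: [-0.5, -0.4, -2.1]
width: 56.9
gripper_force: 65.4
```

Run:
```python
from h import *
s=read_state();print(s['eef_pos'],s['tool_rot'],s['width'],s['gripper_force'],s['force'])
p,Rg=tcp((75,0,140),(11.7,0,-8.6));print(p);go((p[0],p[1],195),Rt(UA))
```

```text
[ 544.63289876 -365.57300591  193.95195434] [-3.13942607e+00  1.59554054e-03  2.18481002e+00] 56.89605793858495 65.43253898620605 [-0.54511614 -0.42073604 -2.05308328]
[548.68995419 308.90029099 161.26786163]
d [548.9, 391.9, -2.8] w [-0.001, 0.002, 0.815] rows 10.791781006895 4.362666778183368
```

Request:
play_rows(deltas=[25, 18, 0, 0, 0, 0.04, 0, 65, 46, 0, 0, 0, 0.1, 0, 107, 76, 0, 0, 0, 0.16, 0, 149, 106, 0, 0, 0, 0.22, 0, 191, 136, 0, 0, 0, 0.28, 0, 233, 166, 0, 0, 0, 0.34, 0, 275, 196, 0, 0, 0, 0.4, 0, 317, 226, 0, 0, 0, 0.46, 0, 359, 256, 0, 0, 0, 0.52, 0, 400, 286, 0, 0, 0, 0.58, 0])

```text
clock: 24.22
eef_pos: [546.5, 127.3, 190.6]
tool_rot: [-3.137, 0.004, 1.603]
force: [0.2, -0.5, -2.6]
width: 57.1
gripper_force: 65.4
```

Run:
```python
from h import *
s=read_state();print(s['eef_pos'],s['tool_rot'])
p,Rg=tcp((75,0,140),(11.7,0,-8.6));go((p[0],p[1],195),Rt(UA))
```

```text
[546.52922716 127.25845156 190.64591392] [-3.13707458  0.0041561   1.6029158 ]
d [181.5, 8.0, -5.1] w [-0.004, 0.005, 0.233] rows 2.9073098334013956 1.2471390165269165
```

Request:
play_rows(deltas=[40, 2, -5, 0, 0, 0.05, 0, 80, 4, -5, 0, 0, 0.1, 0, 120, 6, -5, 0, 0, 0.15, 0, 155, 7, -5, 0, 0, 0.2, 0, 181, 8, -5, 0, 0, 0.233, 0, 181, 8, -5, 0, 0, 0.233, 0])

```text
clock: 24.98
eef_pos: [547.8, 309.6, 194.4]
tool_rot: [-3.138, 0.005, 1.376]
force: [-0.2, -0.8, -1.4]
width: 56.5
gripper_force: 65.4
```

Request:
play_rows(deltas=[0, 0, 0, 0, -0.08, 0, 0, 0, 0, 0, 0, -0.18, 0, 0, 0, 0, 0, 0, -0.28, 0, 0, 0, 0, 0, 0, -0.38, 0, 0, 0, 0, 0, 0, -0.48, 0, 0, 0, 0, 0, 0, -0.524, 0, 0, 0, 0, 0, 0, -0.524, 0, 0, 0, 0, 0, 0, -0.524, 0, 0])

```text
clock: 25.98
eef_pos: [550.3, 305.4, 197.0]
tool_rot: [-3.141, 0.528, 1.37]
force: [0.4, 0.7, -1.1]
width: 57.2
gripper_force: 65.4
```

Run:
```python
from h import *
s=read_state();print(s['eef_pos'],s['tool_rot'])
where((11.7,0,-8.6))
p,Rg=tcp((58,1,80),(11.7,0,-8.6));go(p,Rg)
```

```text
[550.25235077 305.40885389 197.02745813] [-3.14134139  0.52760718  1.37008196]
case [ 95.4   2.2 169.4] F cradle [-1.2  0.2 -0.6] w 57.18090729241256 65.38626551628113
d [37.9, -1.2, 89.3] w [-0.0, 0.004, -0.0] rows 1.5519227322451052 0.02150639113894642
```

Request:
play_rows(deltas=[10, -1, 20, 0, 0.004, 0, 0, 20, -1, 45, 0, 0.004, 0, 0, 30, -1, 65, 0, 0.004, 0, 0, 37, -1, 80, 0, 0.004, 0, 0, 37, -1, 87, 0, 0.004, 0, 0, 37, -1, 91, 0, 0.004, 0, 0, 37, -1, 91, 0, 0.004, 0, 0])

```text
clock: 26.85
eef_pos: [546.7, 293.5, 100.5]
tool_rot: [3.141, 0.523, 1.371]
force: [-0.7, 0.7, -1.6]
width: 56.7
gripper_force: 65.4
```

Request:
play_rows(deltas=[0, 0, 2, 0, 0, 0, 0, 0, 0, 3, 0, 0, 0, 0, 0, 0, 4, 0, 0, 0, 0, 0, 0, 4, 0, 0, 0, 0])

```text
clock: 27.35
eef_pos: [545.9, 291.7, 96.4]
tool_rot: [-3.141, 0.523, 1.372]
force: [0.3, -0.6, -1.2]
width: 56.6
gripper_force: 65.4
```

```bash
python3 -c "
from h import *;where((11.7,0,-8.6));print(read_state()['tool_rot'])"
```

```text
case [57.7  0.7 75.2] F cradle [-0.1  0.4 -1.3] w 56.559314841336665 65.42532920837402
[-3.14148315  0.52309339  1.37181766]
```

Request:
play_rows(deltas=[0, 0, 1, 0, 0, 0, 0, 0, 0, 2, 0, 0, 0, 0, 0, 0, 3, 0, 0, 0, 0, 0, 0, 4, 0, 0, 0, 0, 0, 0, 4, 0, 0, 0, 0])

```text
clock: 27.98
eef_pos: [545.5, 289.7, 92.9]
tool_rot: [-3.141, 0.523, 1.372]
force: [-0.4, -0.5, -2.6]
width: 56.7
gripper_force: 65.4
```

```bash
python3 -c "
from h import *;where((11.7,0,-8.6))"
```

```text
case [57.7  0.7 71.1] F cradle [-0.8 -0.3 -2.5] w 56.733594954894215 65.42586922645569
```

Request:
play_rows(deltas=[0, 0, 1, 0, 0, 0, 0, 0, 0, 2, 0, 0, 0, 0, 0, 0, 2, 0, 0, 0, 0])

```text
clock: 28.35
eef_pos: [545.5, 289.1, 91.7]
tool_rot: [3.141, 0.523, 1.372]
force: [-0.4, 1.4, 0.5]
width: 57.0
gripper_force: 65.8
```

```bash
python3 -c "
from h import *;where((11.7,0,-8.6))"
```

```text
case [57.6  0.7 69.7] F cradle [-0.9 -0.7  1.1] w 56.96720625200345 65.83678007125854
```

Request:
play_rows(deltas=[0, 0, 1, 0, 0, 0, 0, 2, 0, 1, 0, 0, 0, 0, 4, 0, 1, 0, 0, 0, 0, 6, 0, 1, 0, 0, 0, 0, 8, 0, 1, 0, 0, 0, 0, 8, 0, 1, 0, 0, 0, 0])

```text
clock: 29.1
eef_pos: [547.7, 293.7, 88.7]
tool_rot: [3.139, 0.525, 1.37]
force: [-0.7, -0.9, 8.2]
width: 56.9
gripper_force: 66.6
```

```bash
python3 -c "
from h import *;where((11.7,0,-8.6))"
```

```text
case [51.7  2.  69.6] F cradle [ 5.  -0.5  6.6] w 56.91379859447291 66.57215237617493
```

Request:
play_rows(deltas=[2, 0, 0, 0, 0, 0, 0, 4, 0, 0, 0, 0, 0, 0, 5, 0, 0, 0, 0, 0, 0, 5, 0, 0, 0, 0, 0, 0])

```text
clock: 29.6
eef_pos: [548.7, 297.8, 86.3]
tool_rot: [3.139, 0.525, 1.37]
force: [0.6, -1.4, 9.1]
width: 56.9
gripper_force: 66.6
```

```bash
python3 -c "
from h import *;where((11.7,0,-8.6))"
```

```text
case [46.9  2.1 69.6] F cradle [5.6 0.9 7.3] w 56.87390879590792 66.57074689865112
```

Request:
play_rows(deltas=[1, 0, 0, 0, 0, 0, 0, 2, 0, 0, 0, 0, 0, 0, 3, 0, 0, 0, 0, 0, 0, 3, 0, 0, 0, 0, 0, 0])

```text
clock: 30.1
eef_pos: [549.3, 300.3, 84.8]
tool_rot: [3.139, 0.525, 1.37]
force: [0.3, -0.4, 7.9]
width: 57.2
gripper_force: 66.6
```

```bash
python3 -c "
from h import *;where((11.7,0,-8.6))"
```

```text
case [43.9  2.2 69.6] F cradle [4.2 0.3 6.7] w 57.193272079220115 66.57895803451538
```

Request:
play_rows(deltas=[1, 0, 0, 0, 0, 0, 0, 2, 0, 0, 0, 0, 0, 0, 3, 0, 0, 0, 0, 0, 0, 3, 0, 0, 0, 0, 0, 0])

```text
clock: 30.6
eef_pos: [549.3, 300.6, 84.6]
tool_rot: [3.139, 0.529, 1.369]
force: [-2.6, -4.0, 13.8]
width: 56.5
gripper_force: 66.8
```

```bash
python3 -c "
from h import *;where((11.7,0,-8.6))"
```

```text
case [43.3  2.2 69.6] F cradle [10.8 -1.8  9.7] w 56.47693876212883 66.8497359752655
```

Request:
play_rows(deltas=[1, 0, 0, 0, 0, 0, 0, 2, 0, 0, 0, 0, 0, 0, 2, 0, 0, 0, 0, 0, 0, -1, 0, 0, 0, 0, 0, 0, -1, 0, 0, 0, 0, 0, 0.5, -1, 0, 0, 0, 0, 0, 1, -1, 0, 0, 0, 0, 0, 1, -1, 0, 0, 0, 0, 0, 1, -1, 0, 0, 0, 0, 0, 1])

```text
clock: 31.72
eef_pos: [548.3, 303.6, 81.2]
tool_rot: [-3.141, 0.523, 1.372]
force: [-0.3, -0.1, -0.1]
width: 85.3
gripper_force: 0.0
```

Request:
play_rows(deltas=[0, 0, -10, 0, 0, 0, 1, -2, 0, -35, 0, 0, 0, 1, -2, 0, -75, 0, 0, 0, 1, -2, 0, -115, 0, 0, 0, 1, -2, 0, -130, 0, 0, 0, 1])

```text
clock: 32.35
eef_pos: [562.0, 367.7, 198.0]
tool_rot: [3.138, 0.519, 1.372]
force: [-1.0, 0.1, 0.3]
width: 85.1
gripper_force: 0.0
```

Request:
play_rows(deltas=[-40, 0, 0, 0, 0.1, 0, 1, -90, 0, 0, 0, 0.25, 0, 1, -140, 0, 0, 0, 0.4, 0, 1, -190, 0, 10, 0, 0.52, 0, 1, -240, 0, 20, 0, 0.52, 0, 1, -290, 0, 20, 0, 0.52, 0, 1, -290, 0, 20, 0, 0.52, 0, 1])

```text
clock: 33.22
eef_pos: [510.3, 105.0, 326.0]
tool_rot: [3.136, 0.001, 1.365]
force: [0.2, 0.8, 0.1]
width: 85.3
gripper_force: 0.0
```

Run:
```python
from h import *
s=read_state();print(s['eef_pos'],s['force'])
W=cr();W[:,1]=np.cross(W[:,2],W[:,0])
# expected clasp-end face corners of both cases vs. dark-region extents in side view
for n,L,z0,z1 in(("deep",112,0,50),("slim",96,50,86)):
    P=[O+W@np.array([L,y,z]) for y in(-29,29) for z in(z0,z1)];print(n,proj("side",P).round(1).tolist())
g=cv2.cvtColor(get_image("side"),cv2.COLOR_RGB2GRAY)
for r in range(140,180,3): print(r,g[r,240:276:1].tolist())
```

```text
[510.34462877 105.02967294 325.98018182] [0.23148397 0.7881205  0.05713863]
deep [[249.2, 171.5], [248.7, 156.3], [267.1, 170.9], [266.5, 155.8]]
slim [[248.8, 157.4], [248.4, 146.7], [266.4, 156.8], [266.0, 146.2]]
140 [103, 105, 106, 105, 105, 105, 104, 104, 106, 105, 106, 105, 104, 104, 105, 105, 105, 104, 104, 105, 105, 104, 105, 105, 104, 104, 104, 104, 103, 103, 105, 104, 105, 105, 104, 105]
143 [105, 105, 106, 106, 104, 106, 105, 105, 107, 106, 104, 106, 105, 104, 104, 105, 106, 104, 105, 105, 105, 106, 107, 105, 105, 104, 105, 104, 104, 106, 104, 104, 105, 102, 103, 105]
146 [106, 105, 105, 104, 105, 105, 106, 106, 100, 94, 99, 99, 99, 99, 96, 87, 72, 70, 66, 75, 85, 85, 84, 83, 79, 74, 81, 104, 104, 103, 104, 104, 104, 104, 104, 104]
149 [104, 103, 114, 134, 134, 138, 136, 136, 122, 78, 72, 72, 71, 71, 85, 112, 123, 125, 124, 124, 109, 72, 66, 66, 64, 66, 102, 144, 151, 162, 160, 125, 104, 104, 105, 104]
152 [103, 96, 109, 157, 160, 158, 160, 159, 145, 98, 84, 84, 84, 84, 86, 94, 101, 98, 93, 90, 83, 84, 87, 87, 84, 83, 102, 140, 161, 162, 163, 146, 106, 104, 103, 104]
155 [
[... 818 characters left out ...]
142, 118, 76]
170 [192, 184, 158, 148, 148, 151, 143, 133, 135, 129, 125, 131, 128, 126, 125, 129, 133, 131, 129, 127, 125, 126, 124, 122, 119, 116, 115, 115, 115, 114, 113, 112, 108, 111, 155, 191]
173 [194, 178, 128, 72, 89, 108, 107, 91, 55, 60, 61, 61, 61, 61, 63, 61, 63, 63, 62, 63, 63, 63, 64, 62, 63, 64, 64, 63, 70, 90, 102, 100, 88, 123, 182, 193]
176 [194, 195, 168, 88, 81, 102, 102, 86, 59, 61, 62, 62, 62, 63, 63, 62, 64, 65, 65, 64, 64, 66, 66, 66, 65, 65, 65, 69, 75, 87, 101, 101, 122, 164, 192, 192]
179 [195, 190, 174, 148, 114, 102, 101, 98, 119, 151, 150, 150, 150, 150, 149, 149, 149, 149, 149, 150, 149, 151, 150, 149, 150, 150, 151, 136, 104, 94, 102, 100, 115, 159, 191, 193]
```

Both cases sit stacked and centred, spanning columns 249–266 between the stand's edges at 242–271, and the arm is clear of them. Hand in.

```bash
python3 -c "
from cell import *;print(finish_job())"
```

```text
the job is handed in; nothing more can be done
None
```

The job is handed in, with no verdict returned: the larger case is on the sloping floor and the slimmer one on top of it, both pushed against the backstop and centred by my last side-camera check; the first grasp missed and pressed the larger case's lid at about 19 N, because the reported finger-tip position read about 34 mm low.

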